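# Close up the spice row

## Task

Push the salt shaker, left out at the front of the spice tray, back against the tray's back panel so it stands in line to the left of the two spice jars. Then push the steel sliding stop along its rail, past the four-jar notch, until it clicks into the notch that closes up the row of three behind the shaker, without squeezing the row. Only push: do not lift or topple anything, and leave the other things where they are.

Things in the scene. Friction and masses are not known exactly. Their poses are not given: they have to be found in the camera images.
- tray: wooden spice tray, fixed; board 170 (x) x 280 (y) x 10 mm. Origin: centre of its underside, on the worktop; x to the back panel, y left, along the row. Panel's front face at x = 71 mm, 60 mm high above the board; right cheek's inner face at y = -126 mm, 50 mm high; front and left end open. Along the panel's top runs a steel rail (top z = 80 mm) with square notches 10 mm wide, one every 45 mm
- bookend (a joint): sliding stop, m: 0 at the rail's left end, grows to the right (tray -y), to 0.178. Starts at 0 to 0.012. A sprung roller rides on the rail: about 3 N to push along; the force dips to zero as it drops into a notch (drawn in over the last 2.5 mm), 8 N to leave one. Notches: 0.038 (four jars, passed on the way), 0.083 (three jars, wanted: 5 mm of play), 0.128 (two), 0.173 (one)
- stop_pad (a point): centre of the outer (left) face of the stop's black push pad, 34 mm (tray x) by 36 mm high, 56 mm above the worktop, at tray x = 27 mm; push it to tray -y. Behind it, the stop's carriage sits on the rail: tray x = 62 to 92 mm, up to 102 mm above the worktop, from the stop's face to 34 mm left of it
- stop_face (a point): centre of the stop's inner face, towards the jars, at tray y = 0.096 - joint; axes as the tray's. The stop is an upright dark steel plate, tray x = 6 to 68 mm, 13 to 77 mm above the worktop, 5 mm thick (12 mm with its pad)
- salt: glass salt shaker with a metal top, 90 mm high; 44 mm wide at 30 mm above its foot, foot 37 mm, top 34 mm; about 0.1 kg. Origin: centre of its underside. Stands on the board near its front, left of the middle. Its smooth foot slides upright if pushed at its widest part or lower; it may topple if pushed near the top. Touching the panel, its centre is at tray x = 49 mm
- spice_end: one of two spice jars with a wide cap, 45 mm diameter, 106 mm high, origin: centre of its underside; the two stand on the board side by side against the right cheek and back panel (which is which varies)
- spice_mid: the other spice jar, same size
- garlic: garlic bulb, about 56 mm, on the board at the front right; leave alone
- pepper_mill: wooden pepper mill, 58 mm wide, 170 mm high, behind the tray; leave alone
- cork_bottle: small glass bottle with a cork, 48 x 128 mm, behind the tray; leave alone
- olive_oil: oil bottle, 61 x 267 mm, behind the tray; leave alone
- milk_jug: steel jug, 74 x 98 x 88 mm, on the hob to the left of the tray; leave alone
- cup: small white cup, 62 x 89 x 52 mm, on the hob to the left; leave alone
Things that resemble listed ones, but are neither listed nor needed, are in the scene too. What is shaped like the spice_end but purple is not meant. What is shaped like the salt but black is not meant.

How it is judged:
By the outcome, as a careful person would: the job done as asked, in the order asked, and still so for the second after the job is handed in, with the robot touching nothing.
It also fails if it takes over 61 s, if anything falls off the work surface, if the arm or the gripper's body presses on something with over 40 N, if the wrist force passes 120 N, or if a joint passes its speed limit or range.

## Robot

A 6-joint arm with a two-finger parallel gripper is mounted at the origin on a cart in front of the work surface, level with it; the furniture and walls round the work are solid. World frame = base frame: x ahead of the robot, y to its left, z up, the work surface at z = 0. Lengths are in m, angles in degrees, forces in N, time in s.
With the tool pointing down it reaches from about 0.35 to 0.875 m from the base axis. Payload 4.2 kg.
Tool frame: the origin (TCP) lies midway between the tips of the shut fingers; the grasp point (between the pads) lies 19 mm behind it; z points along the fingers, y is the line along which they close (so a half turn about z gives the same grasp; the last joint's range is limited). The gripper opens to 87 mm and grips with 3 to 60 N. Pads are 19 mm wide; open, the fingers measure 117 mm over their backs; the gripper's body (75 mm by 190 mm) begins 51 mm behind the grasp point.
Start: joints at [79.274, 22.042, 0.453, 0, -68.411, -14.817], TCP at [0.269, 0.564, 0.223] pointing down, gripper open.
Joint ranges: [-179.83, 179.83], [-69.29, 118.12], [-61.27, 80.66], [-181.25, 117.63], [-171.15, -9.14], [-177.46, 177.46]. Speed limits (degrees/s): [159.86, 159.86, 180, 180, 180, 180].

## Interface

Orientations are given as a 3x3 rotation matrix whose columns are the frame's x, y, z axes.
In Python, from station import sensors, eyes, workorder gives the robot as it stands.
- The arm moves only by the shell command python3 -m handwheel 'ROWS'. ROWS is a JSON list of rows, 1 to 8 of them, each an object with the fields aperture (the opening from 0.0 (shut) to 1.0 (fully open)), sx, sy, sz (the shift in fractions of the full range, 1 being 0.8 m), ax, ay, az (a rotation vector in shares of 90 degrees (1.0 is 90 degrees)); a field left out counts as zero (the opening has to be given); each row is the pose to reach, as a shift and turn from the pose commanded when the command began, along the tool's axes at that moment; what a row does not reach only later rows make up. A row lasts 1/10 s, in which the tool goes at most 0.05 m and 8.59 degrees, less where a joint would pass 70% of its speed; a pose out of reach is approached as far as the arm can. The fingers move at their own pace and stop on an object; the grip force is fixed at half the most. Time passes only in rows, so rows that do not move let the fingers close. It prints the time, the measured TCP pose, the force, the opening and the grip force at its end. Shift and turn numbers lie between -1 and 1, and a call with a number outside is refused. Input that does not fit is refused with a message, and nothing moves.
- sensors.sense(): the state, without advancing time (a new reading comes with each control period).
- eyes.capture(name): name is "scene" or "top" or "wrist"; returns a dict with "pixels" (420x560x3 uint8, red, green, blue), "z_map" (420x560 float32, m along the optical axis (not along the pixel's ray), 0 where there is no reading), "K" (3x3 intrinsics, pixels), "distortion" ([k1, k2, p1, p2, k3] as OpenCV has them; the pictures are not rectified), "world_from_camera" (4x4, takes a point from camera to world coordinates). Camera axes: x right, y up, looking along -z (the intrinsics and any distortion apply to the point x, -y, -z); pixel columns grow to the right and rows downward; lengths in m; the calibration is good to about 2 mm. A picture is of the moment at which its call begins.
- workorder.finish_job(): hands the job in; it is judged then, once.
The state is a dict: "time_s": time; "joints": joint angles; "joint_velocities": joint speeds; "effort": joint torques, N m; "tcp_pos": TCP position; "ee_rot": TCP orientation; "wrist_force": force on the tool from outside, world axes, zero at the start; "moment": the same for the moment, N m; "gripper_width": opening from 0.0 (shut) to 1.0 (fully open); "gripper_force": force on a finger pad.
Only numpy, scipy, OpenCV 4.12 (cv2) and the standard library are available. Lean on these libraries where they do the work, as an engineer would, in place of code of your own. Each camera call takes 0.05 s, during which the arm holds its last target. There are 200 camera calls.

## Working session

There is one attempt and no reset: what is moved stays moved. The work goes in short steps, Python scripts to look and compute and a shell command to move; the robot and the scene stay as the last step left them, time stands still between calls to the robot, and variables do not carry over. Pictures are saved under pics/ and viewed, at most 11 in all, crops included, and the job is handed in when it is done.

```bash
mkdir -p pics; ls; cat > h.py <<'E'
from station import sensors, eyes, workorder
import numpy as np, cv2
def cap(n, save=None):
    c=eyes.capture(n)
    np.savez('last_%s.npz'%n, **c)
    if save: cv2.imwrite('pics/'+save, c['pixels'][:,:,::-1])
    return c
def cloud(c):
    h,w=c['z_map'].shape
    uv=np.stack(np.meshgrid(np.arange(w),np.arange(h)),-1).reshape(-1,1,2).astype(np.float64)
    n=cv2.undistortPoints(uv,c['K'],c['distortion']).reshape(h,w,2)
    z=c['z_map'].astype(float)
    p=np.stack([n[...,0]*z,-n[...,1]*z,-z,np.ones_like(z)],-1)@np.asarray(c['world_from_camera']).T
    p=p[...,:3]; p[z==0]=np.nan
    return p
E
python3 - <<'E'
from h import *
for n in('scene','top'):
    c=cap(n,n+'1.png'); print(n,c['world_from_camera'][:3].round(3).tolist())
s=sensors.sense(); print(s['time_s'],s['tcp_pos'],np.round(s['ee_rot'],3).tolist())
E
```

```text
pics
scene [[0.729, 0.408, -0.55, 0.112], [-0.685, 0.441, -0.58, -0.447], [0.006, 0.8, 0.601, 0.633]]
top [[-0.363, 0.895, -0.26, 0.26], [-0.932, -0.351, 0.095, 0.248], [-0.006, 0.277, 0.961, 1.508]]
0.1 [0.26922002 0.56345313 0.22155948] [[0.902, -0.431, -0.001], [-0.431, -0.902, -0.002], [0.0, 0.002, -1.0]]
```

View pics/scene1.png

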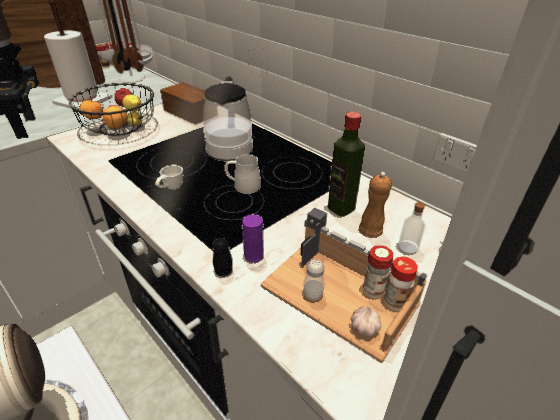

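View pics/top1.png

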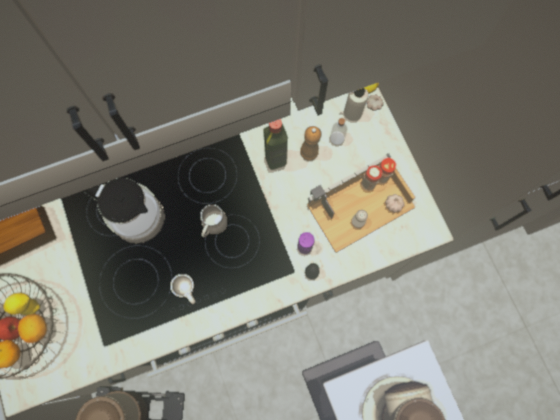

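Scene: the salt is at (314,280) and is clear glass with a metal top. The black shaker at (222,257) and the purple jar at (253,238) are decoys off the tray. The stop is at (312,235), the two spice jars at (378,270) and (401,285), and the garlic at (366,320). I'll fit the tray pose and confirm these in a crop.

```bash
python3 - <<'E'
from h import *
for n in('scene','top'):
    c=dict(np.load(f'last_{n}.npz')); P=cloud(c); rgb=c['pixels'].astype(int)
    for name,uv in {'scene':dict(salt=(316,265),saltfoot=(312,298),stop=(309,250),lcorner=(264,285),fcorner=(385,345),j1=(380,254),j2=(403,265),garlic=(366,320),carr=(316,215),pan=(345,253)),'top':dict(salt=(361,214),stop=(328,205),j1=(374,174),j2=(389,166),garlic=(394,204),front=(333,247))}[n].items():
        print(n,name,P[uv[1],uv[0]].round(3))
    m=(abs(P[...,2]-.010)<.005)&(rgb[...,0]-rgb[...,2]>50)&(P[...,0]>.2)
    if n=='scene': m[:,:255]=0; m[:230]=0
    else: m[:, :300]=0
    m=cv2.morphologyEx(m.astype(np.uint8),cv2.MORPH_OPEN,np.ones((3,3)))>0
    q=P[m][:,:2].astype(np.float32); r=cv2.minAreaRect(q); print(n,m.sum(),np.median(P[m][:,2]),r,cv2.boxPoints(r).round(3).tolist())
c=dict(np.load('last_scene.npz')); im=c['pixels'][195:365,250:450,::-1]
cv2.imwrite('pics/crop1.png',cv2.resize(im,None,fx=3.5,fy=3.5,interpolation=cv2.INTER_CUBIC))
E
```

```text
scene salt [ 0.526 -0.117  0.102]
scene saltfoot [ 0.516 -0.123  0.021]
scene stop [ 0.59  -0.043  0.049]
scene lcorner [ 0.475 -0.025  0.01 ]
scene fcorner [ 0.528 -0.283  0.029]
scene j1 [ 0.624 -0.189  0.117]
scene j2 [ 0.63  -0.234  0.117]
scene garlic [ 0.528 -0.238  0.053]
scene carr [ 0.629 -0.023  0.112]
scene pan [ 0.64  -0.101  0.048]
scene 5536 0.011291237530229759 ((0.642620861530304, -0.1323443353176117), (0.30884385108947754, 0.2799946665763855), 8.060182571411133) [[0.4699999988079071, -0.014999999664723873], [0.5090000033378601, -0.2930000126361847], [0.8149999976158142, -0.24899999797344208], [0.7760000228881836, 0.02800000086426735]]
top salt [ 0.532 -0.108  0.102]
top stop [ 0.595 -0.038  0.079]
top j1 [ 0.622 -0.185  0.123]
top j2 [ 0.63  -0.237  0.115]
top garlic [ 0.534 -0.223  0.053]
top front [ 0.489 -0.015  0.008]
top 1428 0.01111664818381719 ((0.5688815712928772, -0.1400010883808136), (0.15556038916110992, 0.27378714084625244), 8.187495231628418) [[0.47200000286102295, -0.01600000075995922], [0.5109999775886536, -0.28700000047683716], [0.6650000214576721, -0.2639999985694885], [0.6259999871253967, 0.007000000216066837]]
```

View pics/crop1.png

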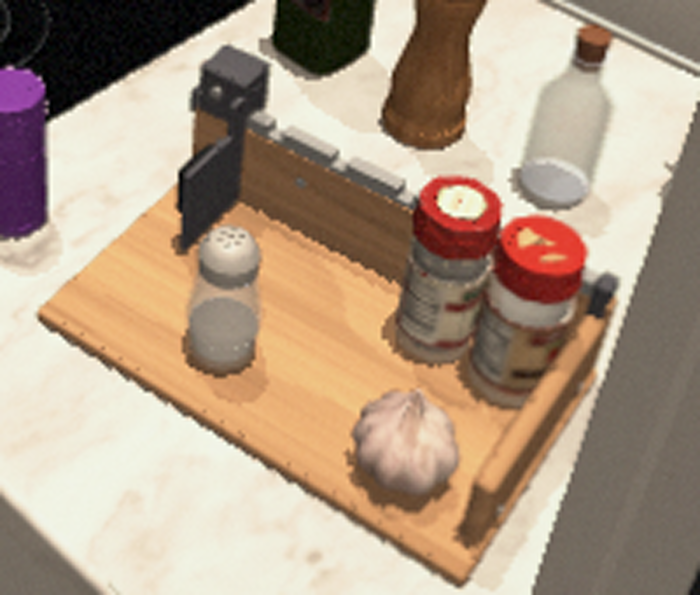

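Crop: the clear glass salt with its metal top stands at crop (222,305), the stop at (212,190), and the jars at (450,270) and (530,310). Now the tray-frame details.

```bash
cat >> h.py <<'E'
YAW=np.radians(8.1); R=np.array([[np.cos(YAW),-np.sin(YAW)],[np.sin(YAW),np.cos(YAW)]]); O=np.array([.574,-.141])
def tray(P): 
    q=np.array(P,float); q[...,:2]=(q[...,:2]-O)@R; return q
def world(x,y): return O+R@np.array([x,y])
E
python3 - <<'E'
from h import *
from scipy.optimize import least_squares
def circ(q,r):
    f=least_squares(lambda c:np.hypot(*(q-c).T)-r,q.mean(0),loss='soft_l1',f_scale=.002); return f.x.round(4),np.sqrt(2*f.cost/len(q)).round(4)
for n in('scene','top'):
    c=dict(np.load(f'last_{n}.npz')); T=tray(cloud(c)).reshape(-1,3); T=T[~np.isnan(T[:,0])]
    def box(x0,x1,y0,y1,z0,z1): return T[(T[:,0]>x0)&(T[:,0]<x1)&(T[:,1]>y0)&(T[:,1]<y1)&(T[:,2]>z0)&(T[:,2]<z1)]
    b=box(-.12,.12,-.16,.17,.005,.016); print(n,'board x',np.percentile(b[:,0],[.5,1]).round(4),'y',np.percentile(b[:,1],[.5,99.5]).round(4),'z',np.median(b[:,2]).round(4))
    p=box(.05,.09,-.06,.06,.025,.06); print('panel',len(p), np.polyfit(p[:,1],p[:,0],1).round(4) if len(p)>9 else '')
    k=box(-.06,.04,-.15,-.1,.03,.055); print('cheek',len(k),np.percentile(k[:,1],[10,50,90]).round(4) if len(k) else '')
    for nm,B in dict(salt=(-.085,.0,0,.09,.085,.115),mill=0).items():
        if B: s=box(*B); print(nm,len(s),s.mean(0).round(4),'range',s.min(0).round(3),s.max(0).round(3),circ(s[s[:,2]<.1][:,:2],.017) if (s[:,2]<.1).sum()>5 else '')
    s=box(-.085,.01,0,.09,.025,.05); print('salt body',len(s), circ(s[:,:2],.022) if len(s)>5 else '')
    for nm,y0,y1 in(('j1',-.082,-.04),('j2',-.13,-.085)):
        s=box(.0,.08,y0,y1,.112,.125); print(nm,len(s),((s.min(0)+s.max(0))/2).round(4),s.min(0).round(3),s.max(0).round(3))
        s=box(.0,.08,y0,y1,.095,.112); print(nm,circ(s[:,:2],.0225) if len(s)>5 else '')
    s=box(0,.06,.06,.13,.03,.072); print('stop',len(s),np.percentile(s,[2,50,98],axis=0).round(4).tolist())
    s=box(.055,.1,.06,.16,.085,.115); print('carriage',len(s),np.percentile(s,[2,50,98],axis=0).round(4).tolist())
    s=box(-.06,.02,-.13,-.04,.02,.08); print('garlic',s.min(0).round(3),s.max(0).round(3))
    s=box(.08,.25,.0,.2,.02,.3); print('behind',s.min(0).round(3),s.max(0).round(3))
    s=box(-.15,.2,.13,.3,.02,.3); print('left',s.min(0).round(3),s.max(0).round(3))
E
```

```text
scene board x [-0.0845 -0.0841] y [-0.1412  0.1362] z 0.0113
panel 425 [-0.0021  0.0724]
cheek 347 [-0.1396 -0.1132 -0.1025]
salt 224 [-0.0438  0.0321  0.0955] range [-0.055  0.018  0.085] [-0.026  0.051  0.103] (array([-0.0358,  0.0371]), np.float64(0.0028))
salt body 180 (array([-0.037 ,  0.0363]), np.float64(0.0008))
j1 308 [ 0.0473 -0.0609  0.1165] [ 0.024 -0.082  0.112] [ 0.07  -0.04   0.121]
j1 (array([ 0.0474, -0.0544]), np.float64(0.0009))
j2 351 [ 0.0459 -0.1042  0.1163] [ 0.023 -0.123  0.112] [ 0.069 -0.085  0.12 ]
j2 (array([ 0.0467, -0.1014]), np.float64(0.0008))
stop 221 [[0.0069, 0.0937, 0.0311], [0.0286, 0.0948, 0.0524], [0.0591, 0.1034, 0.0715]]
carriage 313 [[0.0566, 0.0941, 0.0858], [0.068, 0.107, 0.1065], [0.0909, 0.1276, 0.114]]
garlic [-0.06  -0.13   0.021] [ 0.02  -0.057  0.069]
behind [0.08 0.   0.02] [0.25  0.179 0.269]
left [-0.123  0.13   0.02 ] [0.077 0.241 0.111]
top board x [-0.1166 -0.1147] y [-0.1473  0.1653] z 0.0108
panel 106 [0.0682 0.0697]
cheek 122 [-0.1291 -0.1273 -0.1037]
salt 119 [-0.0402  0.038   0.0973] range [-0.056  0.017  0.086] [-0.022  0.053  0.109] (array([-0.0368,  0.0342]), np.float64(0.0033))
salt body 33 (array([-0.038 ,  0.0346]), np.float64(0.0008))
j1 158 [ 0.047  -0.0609  0.1183] [ 0.025 -0.082  0.112] [ 0.069 -0.04   0.125]
j1 (array([ 0.0469, -0.0587]), np.float64(0.0016))
j2 166 [ 0.0451 -0.1054  0.1185] [ 0.024 -0.125  0.113] [ 0.066 -0.086  0.124]
j2 (array([ 0.0467, -0.1028]), np.float64(0.0014))
stop 57 [[0.0077, 0.0972, 0.0326], [0.0277, 0.1032, 0.0576], [0.0584, 0.1074, 0.071]]
carriage 122 [[0.0585, 0.0911, 0.0856], [0.0761, 0.1127, 0.1107], [0.0914, 0.1291, 0.1147]]
garlic [-0.06 -0.13  0.02] [ 0.019 -0.046  0.072]
behind [0.08  0.001 0.02 ] [0.25  0.181 0.275]
left [-0.122  0.13   0.02 ] [0.084 0.277 0.115]
```

```bash
cat >> h.py <<'E'
from scipy.spatial.transform import Rotation as Ro
def toolrot(yaw,tilt):  # yaw of push axis in tray frame (deg), tilt leaning body back
    A=Ro.from_euler('z',yaw,degrees=True).as_matrix()
    A=Ro.from_euler('z',YAW).as_matrix()@A
    B=np.array([[1,0,0],[0,-1,0],[0,0,-1.]])
    return A@B@Ro.from_euler('y',tilt,degrees=True).as_matrix()
def goal(x,y,z,yaw,tilt):
    s=sensors.sense(); E=np.array(s['ee_rot']); w=np.r_[world(x,y),z]
    d=E.T@(w-s['tcp_pos']); r=Ro.from_matrix(E.T@toolrot(yaw,tilt)).as_rotvec(degrees=True)
    print('goal world',w.round(3),'d',d.round(4),'r',r.round(2))
def st():
    s=sensors.sense(); E=np.array(s['ee_rot']); T=tray(s['tcp_pos'])
    x=R.T@E[:2,0]; print('t',round(s['time_s'],2),'tray tcp',T.round(4),'yaw',np.degrees(np.arctan2(x[1],x[0])).round(1),'tilt',np.degrees(np.arccos(-E[2,2])).round(1),'F',np.round(s['wrist_force'],1),'w',round(s['gripper_width'],3),'J',np.round(s['joints'],0))
E
python3 - <<'E'
from h import *
goal(-.0875,.046,.17,-12,30)
c=dict(np.load('last_scene.npz')); T=tray(cloud(c)); 
for nm,(u,v) in dict(oil=(345,195),mill=(375,225),cork=(410,240),purple=(253,240),black=(222,258),jug=(248,180)).items(): print(nm,T[v,u].round(3))
s=T[305:335,352:380].reshape(-1,3); print('garlic',np.nanmin(s,0),np.nanmax(s,0))
E
```

```text
goal world [ 0.481 -0.108  0.17 ] d [0.4805 0.5142 0.0526] r [  5.78  29.66 -21.12]
oil [0.226 0.125 0.073]
mill [0.206 0.027 0.04 ]
cork [ 0.202 -0.06   0.045]
purple [-0.041  0.193  0.071]
black [-0.111  0.217  0.056]
jug [0.146 0.377 0.054]
garlic [-0.07435326 -0.11214183  0.00851066] [ 0.02126495 -0.04023598  0.06869415]
```

Careful with the scale: shifts go in shares of 0.8 m and turns go in shares of 90 degrees. That gives: 0.514 m / 0.8 = 0.6425, 0.48 m / 0.8 = 0.6.

```bash
python3 -m handwheel '[{"aperture": 0.28, "sx": 0.6, "sy": 0.6425}, {"aperture": 0.28, "sx": 0.6, "sy": 0.6425}, {"aperture": 0.28, "sx": 0.6, "sy": 0.6425}, {"aperture": 0.28, "sx": 0.6, "sy": 0.6425}, {"aperture": 0.28, "sx": 0.6, "sy": 0.6425}, {"aperture": 0.28, "sx": 0.6, "sy": 0.6425}, {"aperture": 0.28, "sx": 0.6, "sy": 0.6425}, {"aperture": 0.28, "sx": 0.6, "sy": 0.6425}]'
python3 -m handwheel '[{"aperture": 0.28, "sx": 0.3, "sy": 0.3213, "ax": 0.0644, "ay": 0.33, "az": -0.2344}, {"aperture": 0.28, "sx": 0.3, "sy": 0.3213, "ax": 0.0644, "ay": 0.33, "az": -0.2344}, {"aperture": 0.28, "sx": 0.3, "sy": 0.3213, "ax": 0.0644, "ay": 0.33, "az": -0.2344}, {"aperture": 0.28, "sx": 0.3, "sy": 0.3213, "ax": 0.0644, "ay": 0.33, "az": -0.2344}, {"aperture": 0.28, "sx": 0.3, "sy": 0.3213, "ax": 0.0644, "ay": 0.33, "az": -0.2344}, {"aperture": 0.28, "sx": 0.3, "sy": 0.3213, "ax": 0.0644, "ay": 0.33, "az": -0.2344}, {"aperture": 0.28, "sx": 0.3, "sy": 0.3213, "ax": 0.0644, "ay": 0.33, "az": -0.2344}, {"aperture": 0.28, "sx": 0.3, "sy": 0.3213, "ax": 0.0644, "ay": 0.33, "az": -0.2344}]'
python3 -c "
from h import *
st(); goal(-.0875,.046,.08,-12,30)"
```

```text
time_s: 0.9
tcp_pos: [0.3896, 0.1803, 0.2225]
ee_rot: [[0.903, -0.431, -0.0], [-0.431, -0.903, 0.0], [-0.0, -0.0, -1.0]]
wrist_force: [1.3, 0.1, -0.2]
gripper_width: 0.356
gripper_force: 0.0
time_s: 1.7
tcp_pos: [0.4955, -0.1548, 0.2225]
ee_rot: [[0.863, -0.07, 0.501], [-0.061, -0.998, -0.033], [0.502, -0.003, -0.865]]
wrist_force: [0.1, 0.1, 0.5]
gripper_width: 0.278
gripper_force: 0.0
t 1.7 tray tcp [-0.0796 -0.0026  0.2225] yaw -12.2 tilt 30.1 F [0.1 0.1 0.5] w 0.278 J [  2.  -1. -38.   8. -23.  77.]
goal world [ 0.481 -0.108  0.08 ] d [-0.087  -0.0455  0.1144] r [-0.08 -0.11 -0.15]
```

Converted, 0.114 m / 0.8 = 0.1425, -0.087 m / 0.8 = -0.1088.

```bash
python3 -m handwheel '[{"aperture": 0.28, "sx": -0.1088, "sy": -0.0563, "sz": 0.1425}, {"aperture": 0.28, "sx": -0.1088, "sy": -0.0563, "sz": 0.1425}, {"aperture": 0.28, "sx": -0.1088, "sy": -0.0563, "sz": 0.1425}, {"aperture": 0.28, "sx": -0.1088, "sy": -0.0563, "sz": 0.1425}, {"aperture": 0.28, "sx": -0.1088, "sy": -0.0563, "sz": 0.1425}]' >/dev/null
python3 -c "
from h import *
st(); goal(-.0875,.046,.03,-12,30); cap('wrist','wr1.png')"
```

```text
t 2.2 tray tcp [-0.0891  0.0196  0.0946] yaw -12.2 tilt 28.5 F [ 0.4 -0.6  0.6] w 0.283 J [  2.  10. -42. -11.  -9.  95.]
goal world [ 0.481 -0.108  0.03 ] d [-0.034  -0.0218  0.0569] r [-4.33  1.83 -0.27]
```

View pics/wr1.png

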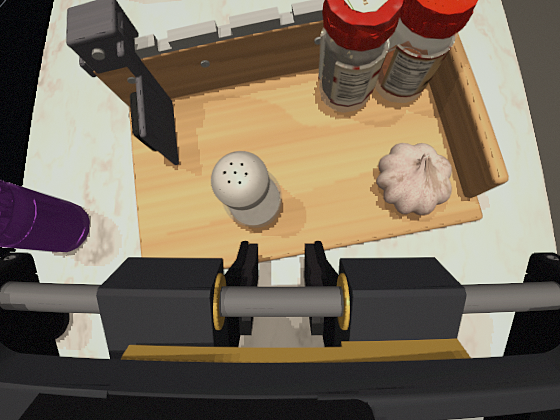

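The wrist view shows the salt at (245,190) ahead of the fingers. J5 is at its limit, so I'll approach with less tilt and add tilt as the push moves outward.

```bash
python3 -c "
from h import *
goal(-.0875,.047,.06,-16,14)"
```

```text
goal world [ 0.481 -0.107  0.06 ] d [-0.0208 -0.025   0.0309] r [ -5.75 -14.08   4.15]
```

Converted, 0.031 m / 0.8 = 0.0388, -0.025 m / 0.8 = -0.0313, -14.1 degrees / 90 = -0.1567.

```bash
python3 -m handwheel '[{"aperture": 0.28, "sx": -0.0263, "sy": -0.0313, "sz": 0.0388, "ax": -0.0644, "ay": -0.1567, "az": 0.0456}, {"aperture": 0.28, "sx": -0.0263, "sy": -0.0313, "sz": 0.0388, "ax": -0.0644, "ay": -0.1567, "az": 0.0456}, {"aperture": 0.28, "sx": -0.0263, "sy": -0.0313, "sz": 0.0388, "ax": -0.0644, "ay": -0.1567, "az": 0.0456}, {"aperture": 0.28, "sx": -0.0263, "sy": -0.0313, "sz": 0.0388, "ax": -0.0644, "ay": -0.1567, "az": 0.0456}]' >/dev/null
python3 -c "
from h import *
st(); goal(-.0875,.047,.03,-16,14)"
```

```text
t 2.65 tray tcp [-0.085   0.0482  0.0616] yaw -15.6 tilt 14.2 F [0.7 0.1 0.4] w 0.283 J [  9.  15. -45.  15. -16.  60.]
goal world [ 0.481 -0.107  0.03 ] d [-0.0097  0.0017  0.0301] r [ 0.12 -0.16  0.43]
```

Converted, 0.027 m / 0.8 = 0.0338, -0.009 m / 0.8 = -0.0113, -4 degrees / 90 = -0.0444.

```bash
python3 -m handwheel '[{"aperture": 0.28, "sx": -0.0113, "sy": 0.0013, "sz": 0.0338, "ay": -0.0444}, {"aperture": 0.28, "sx": -0.0113, "sy": 0.0013, "sz": 0.0338, "ay": -0.0444}, {"aperture": 0.28, "sx": -0.0113, "sy": 0.0013, "sz": 0.0338, "ay": -0.0444}]' >/dev/null
python3 -c "
from h import *
st(); goal(-.0375,.033,.032,-16,16)
c=cap('wrist','wr2.png'); T=tray(cloud(c))
s=T.reshape(-1,3); m=(s[:,0]>-.08)&(s[:,0]<0)&(s[:,1]>0)&(s[:,1]<.08)&(s[:,2]>.09)&(s[:,2]<.11); s=s[m]; print(len(s),s.min(0),s.max(0),s.mean(0))"
```

```text
t 2.95 tray tcp [-0.0895  0.0465  0.0335] yaw -15.9 tilt 10.2 F [ 0.6 -0.2  0.2] w 0.278 J [  8.  19. -43.   9. -19.  66.]
goal world [ 0.532 -0.114  0.032] d [ 0.0526 -0.0013  0.011 ] r [0.08 5.77 0.14]
7126 [-0.05535948  0.01926937  0.09000462] [-0.02224682  0.05259373  0.10258576] [-0.03878713  0.03582037  0.09754583]
```

View pics/wr2.png

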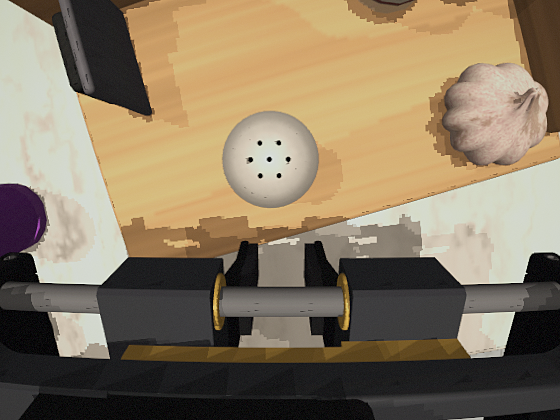

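The salt top is at (270,158), almost centred between the fingers at (281,260). I'll push after a small shift left.

```bash
python3 -c "
from h import *
goal(-.072,.0455,.032,-16,13);goal(-.052,.034,.032,-16,14)"
```

```text
goal world [ 0.496 -0.106  0.032] d [ 0.0166 -0.0039  0.0049] r [0.08 2.74 0.15]
goal world [ 0.518 -0.115  0.032] d [0.0386 0.0017 0.0089] r [0.08 3.74 0.15]
```

Converted, 0.038 m / 0.8 = 0.0475, 0.034 m / 0.8 = 0.0425, 3.7 degrees / 90 = 0.0411.

```bash
python3 -m handwheel '[{"aperture": 0.28, "sx": 0.01, "sy": -0.005, "sz": 0.0038, "ay": 0.0167}, {"aperture": 0.28, "sx": 0.02, "sy": -0.005, "sz": 0.0063, "ay": 0.03}, {"aperture": 0.28, "sx": 0.0275, "sy": -0.0038, "sz": 0.0075, "ay": 0.0333}, {"aperture": 0.28, "sx": 0.035, "sy": -0.0013, "sz": 0.0088, "ay": 0.0367}, {"aperture": 0.28, "sx": 0.0425, "sz": 0.01, "ay": 0.0389}, {"aperture": 0.28, "sx": 0.0475, "sy": 0.0019, "sz": 0.0113, "ay": 0.0411}, {"aperture": 0.28, "sx": 0.0475, "sy": 0.0019, "sz": 0.0113, "ay": 0.0411}]'
python3 -c "
from h import *
st(); goal(-.02,.019,.032,-16,19); goal(.005,.006,.032,-16,24)
c=cap('wrist','wr3.png'); T=tray(cloud(c))
s=T.reshape(-1,3); m=(s[:,0]>-.06)&(s[:,0]<.02)&(s[:,1]>-.02)&(s[:,1]<.07)&(s[:,2]>.09)&(s[:,2]<.106); s=s[m]; print(len(s),s.min(0),s.max(0),s.mean(0))"
```

```text
time_s: 3.7
tcp_pos: [0.5181, -0.1144, 0.0314]
ee_rot: [[0.962, -0.136, 0.238], [-0.131, -0.991, -0.034], [0.241, 0.002, -0.971]]
wrist_force: [-0.5, 0.8, 0.3]
gripper_width: 0.282
gripper_force: 0.0
t 3.7 tray tcp [-0.0516  0.0342  0.0314] yaw -15.9 tilt 13.9 F [-0.5  0.8  0.3] w 0.282 J [  7.  21. -42.  15. -14.  61.]
goal world [ 0.552 -0.125  0.032] d [0.0337 0.006  0.0077] r [0.06 5.07 0.13]
goal world [ 0.578 -0.134  0.032] d [0.0605 0.0117 0.0144] r [ 0.05 10.07  0.13]
7035 [-0.05992461  0.01028051  0.0900051 ] [-0.0098043   0.05450977  0.10582767] [-0.02661243  0.02744326  0.09755933]
```

Converted, 0.034 m / 0.8 = 0.0425, 0.03 m / 0.8 = 0.0375, 4 degrees / 90 = 0.0444.

```bash
python3 -m handwheel '[{"aperture": 0.28, "sx": 0.0075, "sy": 0.0013, "sz": 0.0019, "ay": 0.0056}, {"aperture": 0.28, "sx": 0.015, "sy": 0.0025, "sz": 0.0038, "ay": 0.0111}, {"aperture": 0.28, "sx": 0.0225, "sy": 0.0038, "sz": 0.0056, "ay": 0.0167}, {"aperture": 0.28, "sx": 0.03, "sy": 0.0054, "sz": 0.0075, "ay": 0.0222}, {"aperture": 0.28, "sx": 0.0375, "sy": 0.0069, "sz": 0.0088, "ay": 0.0333}, {"aperture": 0.28, "sx": 0.0425, "sy": 0.0075, "sz": 0.01, "ay": 0.0444}, {"aperture": 0.28, "sx": 0.0425, "sy": 0.0075, "sz": 0.01, "ay": 0.0444}]'
python3 -c "
from h import *
st(); goal(.005,.0055,.032,-16,26)
c=cap('wrist','wr4.png'); T=tray(cloud(c))
s=T.reshape(-1,3); m=(s[:,0]>-.03)&(s[:,0]<.05)&(s[:,1]>-.03)&(s[:,1]<.06)&(s[:,2]>.094)&(s[:,2]<.104); s=s[m]; print(len(s),np.percentile(s,[1,99],axis=0),np.median(s,0))"
```

```text
time_s: 4.45
tcp_pos: [0.5536, -0.1264, 0.0359]
ee_rot: [[0.945, -0.134, 0.299], [-0.129, -0.991, -0.036], [0.301, -0.004, -0.953]]
wrist_force: [-0.5, -0.9, -0.8]
gripper_width: 0.284
gripper_force: 0.1
t 4.45 tray tcp [-0.0181  0.0173  0.0359] yaw -15.9 tilt 17.5 F [-0.5 -0.9 -0.8] w 0.284 J [  4.  23. -42.  21.  -9.  57.]
goal world [ 0.578 -0.135  0.032] d [0.0231 0.0051 0.0113] r [-0.29  8.46  0.11]
5682 [[-0.02505518 -0.00515685  0.09425175]
 [ 0.02438197  0.03646873  0.10303186]] [0.00991686 0.00919037 0.10012254]
```

View pics/wr4.png

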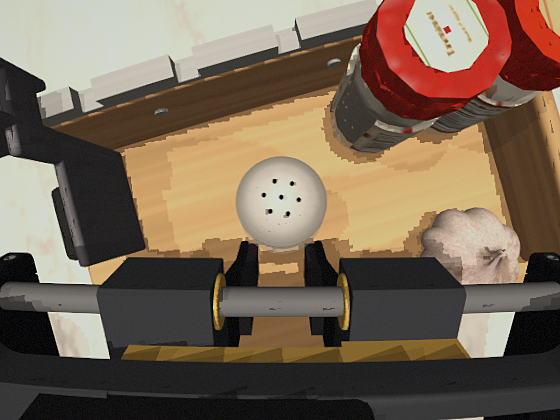

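The salt is nested at (281,200) and upright. J5 is at its limit again, so I'll hold the tilt near 15° and continue.

```bash
python3 -c "
from h import *
goal(-.010,.0135,.035,-15.5,14);goal(.005,.0045,.034,-15,14)"
```

```text
goal world [ 0.562 -0.129  0.035] d [0.0085 0.0015 0.0035] r [-0.13 -3.51 -0.35]
goal world [ 0.578 -0.136  0.034] d [0.0243 0.0061 0.0095] r [ 0.   -3.51 -0.83]
```

Converted, 0.024 m / 0.8 = 0.03, 0.019 m / 0.8 = 0.0238, -3.5 degrees / 90 = -0.0389.

```bash
python3 -m handwheel '[{"aperture": 0.28, "sx": 0.005, "sy": 0.001, "sz": 0.0025, "ay": -0.0222}, {"aperture": 0.28, "sx": 0.0106, "sy": 0.0019, "sz": 0.0044, "ay": -0.0389, "az": -0.0033}, {"aperture": 0.28, "sx": 0.0175, "sy": 0.0038, "sz": 0.0063, "ay": -0.0389, "az": -0.0044}, {"aperture": 0.28, "sx": 0.0238, "sy": 0.0056, "sz": 0.0088, "ay": -0.0389, "az": -0.0067}, {"aperture": 0.28, "sx": 0.03, "sy": 0.0075, "sz": 0.0113, "ay": -0.0389, "az": -0.0089}, {"aperture": 0.28, "sx": 0.03, "sy": 0.0075, "sz": 0.0113, "ay": -0.0389, "az": -0.0089}]' >/dev/null
python3 -c "
from h import *
st(); goal(.0215,-.0046,.034,-14,16)
c=cap('wrist','wr5.png'); T=tray(cloud(c))
s=T.reshape(-1,3); m=(s[:,0]>.0)&(s[:,0]<.06)&(s[:,1]>-.03)&(s[:,1]<.04)&(s[:,2]>.097)&(s[:,2]<.104); s=s[m]; print(len(s),np.percentile(s,[1,99],axis=0),np.median(s,0))
s=T.reshape(-1,3); m=(s[:,0]>.02)&(s[:,0]<.08)&(s[:,1]>-.09)&(s[:,1]<-.03)&(s[:,2]>.112)&(s[:,2]<.125); s=s[m]; print(len(s),np.percentile(s,[1,99],axis=0),np.median(s,0))"
```

```text
t 5.1 tray tcp [0.0042 0.0046 0.0339] yaw -15.0 tilt 14.0 F [-0.4  0.  -0.5] w 0.281 J [  4.  26. -31.   7. -20.  73.]
goal world [ 0.596 -0.143  0.034] d [0.0185 0.0044 0.0045] r [ 0.3   2.05 -0.97]
4308 [[ 0.01663213 -0.01434159  0.09705672]
 [ 0.04095281  0.01002695  0.10192262]] [ 0.0293273  -0.00247231  0.09957594]
21408 [[ 0.02702223 -0.08934697  0.11259661]
 [ 0.06679446 -0.03329677  0.11894831]] [ 0.04680496 -0.05656952  0.11723291]
```

View pics/wr5.png

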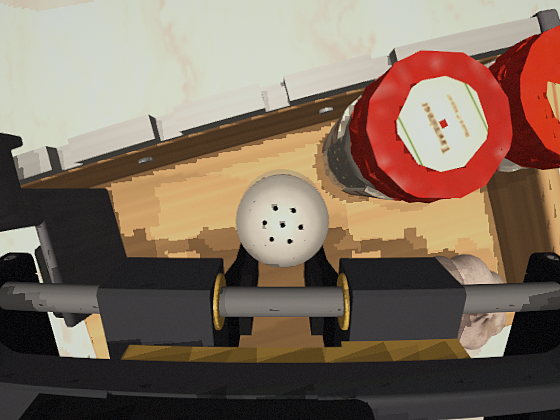

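The salt is at (282,222), still nested, with the jar mid to its right and panel ahead. Now the last push.

Converted, 0.018 m / 0.8 = 0.0225, 0.015 m / 0.8 = 0.0188, 1.5 degrees / 90 = 0.0167.

```bash
python3 -m handwheel '[{"aperture": 0.28, "sx": 0.0063, "sy": 0.0015, "sz": 0.0019, "ay": 0.0167, "az": -0.0022}, {"aperture": 0.28, "sx": 0.0125, "sy": 0.0033, "sz": 0.0038, "ay": 0.0333, "az": -0.0044}, {"aperture": 0.28, "sx": 0.0188, "sy": 0.0053, "sz": 0.0053, "ay": 0.0444, "az": -0.0078}, {"aperture": 0.28, "sx": 0.0225, "sy": 0.0065, "sz": 0.0063, "ay": 0.0556, "az": -0.0111}, {"aperture": 0.28, "sx": 0.0225, "sy": 0.0065, "sz": 0.0063, "ay": 0.0556, "az": -0.0111}]'
python3 -c "
from h import *
st(); goal(.0245,-.0046,.034,-14,20)
c=cap('wrist','wr6.png'); T=tray(cloud(c))
s=T.reshape(-1,3); m=(s[:,0]>.01)&(s[:,0]<.07)&(s[:,1]>-.034)&(s[:,1]<.03)&(s[:,2]>.097)&(s[:,2]<.104); s=s[m]; print(len(s),np.percentile(s,[1,99],axis=0),np.median(s,0))
s=T.reshape(-1,3); m=(s[:,0]>.02)&(s[:,0]<.08)&(s[:,1]>-.09)&(s[:,1]<-.03)&(s[:,2]>.112)&(s[:,2]<.125); s=s[m]; print(len(s),np.percentile(s,[1,99],axis=0),np.median(s,0))"
```

```text
time_s: 5.65
tcp_pos: [0.5939, -0.1432, 0.033]
ee_rot: [[0.942, -0.103, 0.321], [-0.096, -0.995, -0.039], [0.323, 0.006, -0.946]]
wrist_force: [-0.6, 0.6, -0.2]
gripper_width: 0.281
gripper_force: 0.0
t 5.65 tray tcp [ 0.0193 -0.005   0.033 ] yaw -13.9 tilt 18.8 F [-0.6  0.6 -0.2] w 0.281 J [  3.  26. -35.  16. -11.  66.]
goal world [ 0.599 -0.142  0.034] d [ 0.005  -0.0016  0.0006] r [0.33 1.16 0.07]
4512 [[ 0.03248068 -0.03282701  0.09707972]
 [ 0.05687238  0.00151976  0.1033592 ]] [ 0.04484034 -0.01165418  0.09962863]
20836 [[ 0.02109134 -0.08948891  0.11260913]
 [ 0.06672267 -0.03284592  0.12177861]] [ 0.04603055 -0.05603996  0.11727046]
```

Converted, 0.0036 m / 0.8 = 0.0045, -0.0004 m / 0.8 = -0.0005.

```bash
python3 -m handwheel '[{"aperture": 0.28, "sx": 0.0019, "sy": -0.0005, "sz": 0.0006}, {"aperture": 0.28, "sx": 0.0035, "sy": -0.001, "sz": 0.0013}, {"aperture": 0.28, "sx": 0.0045, "sy": -0.0013, "sz": 0.0015}, {"aperture": 0.28, "sx": 0.0045, "sy": -0.0013, "sz": 0.0015}]'
python3 -c "
from h import *
st()
c=cap('wrist','wr7.png'); T=tray(cloud(c))
s=T.reshape(-1,3); m=(s[:,0]>.01)&(s[:,0]<.07)&(s[:,1]>-.032)&(s[:,1]<.03)&(s[:,2]>.098)&(s[:,2]<.104); s=s[m]; print(len(s),np.percentile(s,[2,98],axis=0),np.median(s,0))"
```

```text
time_s: 6.1
tcp_pos: [0.5993, -0.1422, 0.0336]
ee_rot: [[0.941, -0.103, 0.322], [-0.096, -0.995, -0.039], [0.325, 0.005, -0.946]]
wrist_force: [-0.0, -0.1, 0.1]
gripper_width: 0.282
gripper_force: 0.2
t 6.1 tray tcp [ 0.0249 -0.0048  0.0336] yaw -13.9 tilt 18.9 F [-0.  -0.1  0.1] w 0.282 J [  3.  26. -34.  16. -11.  66.]
3784 [[ 0.03684421 -0.02234919  0.09808358]
 [ 0.05996082  0.00084382  0.10187817]] [ 0.0490288  -0.01089679  0.09978149]
```

View pics/wr7.png

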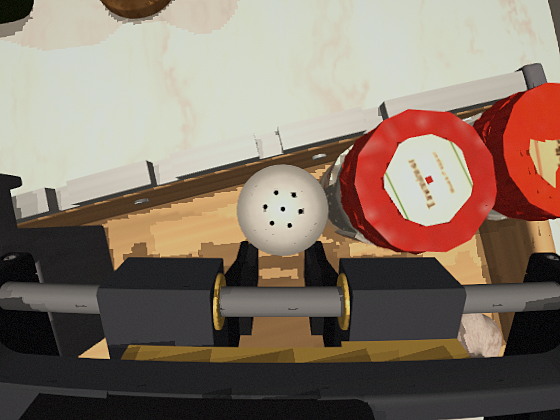

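The salt is at (282,210), right beside the jar. I'll nudge it until the force shows panel contact.

Converted, 0.0008 m / 0.8 = 0.001, 0.0003 m / 0.8 = 0.0004.

```bash
python3 -m handwheel '[{"aperture": 0.28, "sx": 0.001, "sy": -0.0003, "sz": 0.0004}, {"aperture": 0.28, "sx": 0.001, "sy": -0.0003, "sz": 0.0004}]' | grep -E "tcp|force"
python3 -m handwheel '[{"aperture": 0.28, "sx": 0.001, "sy": -0.0003, "sz": 0.0004}, {"aperture": 0.28, "sx": 0.001, "sy": -0.0003, "sz": 0.0004}]' | grep -E "tcp|force"
```

```text
tcp_pos: [0.6, -0.1422, 0.0336]
wrist_force: [-0.5, 0.3, 0.0]
gripper_force: 0.3
tcp_pos: [0.6006, -0.1422, 0.0334]
wrist_force: [-1.6, -0.3, 0.2]
gripper_force: 0.6
```

Converted, 0.0008 m / 0.8 = 0.001, 0.0003 m / 0.8 = 0.0004.

```bash
python3 -m handwheel '[{"aperture": 0.28, "sx": 0.001, "sy": -0.0003, "sz": 0.0004}, {"aperture": 0.28, "sx": 0.001, "sy": -0.0003, "sz": 0.0004}]' | grep -E "tcp|force"
python3 -c "
from h import *
c=cap('wrist','wr8.png'); T=tray(cloud(c))
s=T.reshape(-1,3); m=(s[:,0]>.01)&(s[:,0]<.07)&(s[:,1]>-.032)&(s[:,1]<.03)&(s[:,2]>.098)&(s[:,2]<.104); s=s[m]; print(len(s),np.percentile(s,[2,98],axis=0),np.median(s,0))
goal(-.045,.012,.036,-14,14);goal(-.05,.012,.15,-14,14)"
```

```text
tcp_pos: [0.601, -0.1422, 0.0333]
wrist_force: [-3.9, 1.0, 1.3]
gripper_force: 1.6
3765 [[ 0.0177228  -0.02216564  0.09813682]
 [ 0.06088058  0.01463172  0.10201891]] [ 0.05008154 -0.01107365  0.09976778]
goal world [ 0.528 -0.135  0.036] d [-0.0687  0.001  -0.0263] r [ 0.33 -4.86  0.03]
goal world [ 0.523 -0.136  0.15 ] d [-0.0364  0.0028 -0.1358] r [ 0.33 -4.86  0.03]
```

Panel contact confirmed, with about 4 N. Backing straight off, then up.

Converted, -0.136 m / 0.8 = -0.17, -0.05 m / 0.8 = -0.0625, -5 degrees / 90 = -0.0556.

```bash
python3 -m handwheel '[{"aperture": 0.28, "sx": -0.025, "sy": 0.0025, "sz": -0.01, "ay": -0.0222}, {"aperture": 0.28, "sx": -0.0563, "sy": 0.0025, "sz": -0.0225, "ay": -0.0556}, {"aperture": 0.28, "sx": -0.085, "sy": 0.0013, "sz": -0.0325, "ay": -0.0556}, {"aperture": 0.28, "sx": -0.085, "sy": 0.0013, "sz": -0.0375, "ay": -0.0556}, {"aperture": 0.1, "sx": -0.0625, "sy": 0.0025, "sz": -0.1, "ay": -0.0556}, {"aperture": 0.0, "sx": -0.045, "sy": 0.0038, "sz": -0.17, "ay": -0.0556}, {"aperture": 0.0, "sx": -0.045, "sy": 0.0038, "sz": -0.17, "ay": -0.0556}]' | grep tcp
python3 - <<'E'
from h import *
st(); goal(.022,.17,.16,-90,20)
for n in('scene','top'):
    c=cap(n,n+'2.png'); T=tray(cloud(c)).reshape(-1,3)
    def box(x0,x1,y0,y1,z0,z1): return T[(T[:,0]>x0)&(T[:,0]<x1)&(T[:,1]>y0)&(T[:,1]<y1)&(T[:,2]>z0)&(T[:,2]<z1)]
    for a in((.02,.08,-.033,.02,.094,.106),(.01,.08,-.082,-.036,.112,.125)):
        s=box(*a); print(n,len(s),np.percentile(s,[2,98],axis=0).round(4).tolist())
    s=box(0,.05,.06,.13,.03,.072); print('stop',len(s),np.percentile(s[:,1],[5,50,95]).round(4),s[:,0].min())
E
```

```text
tcp_pos: [0.5288, -0.1362, 0.1579]
t 7.5 tray tcp [-0.0441  0.0111  0.1579] yaw -13.9 tilt 14.8 F [ 0.5 -0.5  0.3] w 0.088 J [  4.  11. -29.   5. -36.  77.]
goal world [0.572 0.03  0.16 ] d [ 0.0257 -0.1701  0.0038] r [-22.55   4.25  72.67]
scene 61 [[0.0351, -0.0266, 0.0941], [0.058, -0.0131, 0.1017]]
scene 326 [[0.0271, -0.0759, 0.1126], [0.0668, -0.037, 0.1197]]
stop 187 [0.0937 0.0949 0.1022] 0.0067367893031605505
top 81 [[0.0352, -0.0236, 0.0944], [0.0633, 0.0039, 0.1058]]
top 175 [[0.0257, -0.0785, 0.1126], [0.0668, -0.0379, 0.1242]]
stop 45 [0.0973 0.1054 0.1072] 0.006520818680760584
```

```bash
python3 -c "
from h import *
goal(.027,.155,.16,-90,0)"
```

```text
goal world [0.579 0.016 0.16 ] d [ 0.0372 -0.157   0.0026] r [ -9.35 -12.39  75.58]
```

Careful with the scale: shifts go in shares of 0.8 m and turns go in shares of 90 degrees. That gives: -0.157 m / 0.8 = -0.1963, 0.037 m / 0.8 = 0.0463, 75.6 degrees / 90 = 0.84.

```bash
python3 -m handwheel '[{"aperture": 0, "sx": 0.0463, "sy": -0.1963, "ax": -0.1044, "ay": -0.1378, "az": 0.84}, {"aperture": 0, "sx": 0.0463, "sy": -0.1963, "ax": -0.1044, "ay": -0.1378, "az": 0.84}, {"aperture": 0, "sx": 0.0463, "sy": -0.1963, "ax": -0.1044, "ay": -0.1378, "az": 0.84}, {"aperture": 0, "sx": 0.0463, "sy": -0.1963, "ax": -0.1044, "ay": -0.1378, "az": 0.84}, {"aperture": 0, "sx": 0.0463, "sy": -0.1963, "ax": -0.1044, "ay": -0.1378, "az": 0.84}, {"aperture": 0, "sx": 0.0463, "sy": -0.1963, "ax": -0.1044, "ay": -0.1378, "az": 0.84}, {"aperture": 0, "sx": 0.0463, "sy": -0.1963, "ax": -0.1044, "ay": -0.1378, "az": 0.84}, {"aperture": 0, "sx": 0.0463, "sy": -0.1963, "ax": -0.1044, "ay": -0.1378, "az": 0.84}]' >/dev/null
python3 -m handwheel '[{"aperture": 0}]' >/dev/null
python3 - <<'E'
from h import *
st(); goal(.027,.152,.05,-90,0)
c=cap('scene','sc3.png'); T=tray(cloud(c)).reshape(-1,3)
def box(x0,x1,y0,y1,z0,z1): return T[(T[:,0]>x0)&(T[:,0]<x1)&(T[:,1]>y0)&(T[:,1]<y1)&(T[:,2]>z0)&(T[:,2]<z1)]
s=box(.02,.08,-.033,.02,.094,.106); print(len(s),np.percentile(s,[2,98],axis=0).round(4).tolist())
cv2.imwrite('pics/crop3.png',cv2.resize(c['pixels'][130:365,200:480,::-1],None,fx=2.4,fy=2.4))
E
```

```text
t 8.5 tray tcp [0.024  0.1552 0.1562] yaw -77.8 tilt 2.1 F [-0.  -0.2 -0.5] w 0.007 J [ 19.  20. -14.   2. -56.   0.]
goal world [0.579 0.013 0.05 ] d [ 1.000e-04 -1.000e-03  1.063e-01] r [-0.85 -1.89 12.2 ]
130 [[0.0354, -0.0249, 0.0942], [0.0606, -0.0004, 0.1026]]
```

View pics/crop3.png

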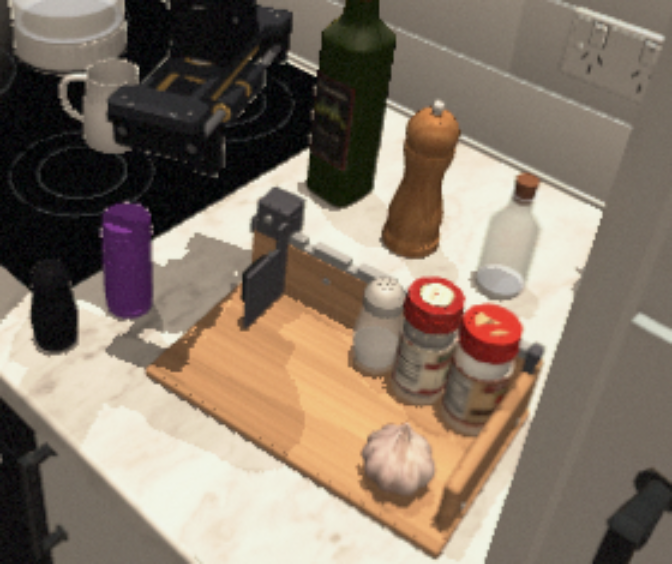

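Salt at crop (380,330) stands in line and upright; the stop is at (265,285), still at its start. Lowering beside the pad.

Converted, 0.105 m / 0.8 = 0.1313, -0.001 m / 0.8 = -0.0013, 12.2 degrees / 90 = 0.1356.

```bash
python3 -m handwheel '[{"aperture": 0, "sy": -0.0013, "sz": 0.025, "ax": -0.01, "ay": -0.0211, "az": 0.0889}, {"aperture": 0, "sy": -0.0013, "sz": 0.05, "ax": -0.01, "ay": -0.0211, "az": 0.1356}, {"aperture": 0, "sy": -0.0013, "sz": 0.1, "ax": -0.01, "ay": -0.0211, "az": 0.1356}, {"aperture": 0, "sy": -0.0013, "sz": 0.1313, "ax": -0.01, "ay": -0.0211, "az": 0.1356}, {"aperture": 0, "sy": -0.0013, "sz": 0.1313, "ax": -0.01, "ay": -0.0211, "az": 0.1356}]' |grep -E "tcp|force"
python3 -c "
from h import *
st(); goal(.027,.12,.052,-90,0);goal(.027,.08,.052,-90,0)"
```

```text
tcp_pos: [0.5755, 0.0127, 0.049]
wrist_force: [-1.2, 0.1, -0.6]
gripper_force: 0.0
t 9.05 tray tcp [0.0231 0.1519 0.049 ] yaw -89.9 tilt 0.5 F [-1.2  0.1 -0.6] w 0.007 J [ 17.  28. -18.  -0. -44.  -9.]
goal world [ 0.584 -0.018  0.052] d [ 0.0319 -0.0038 -0.003 ] r [ 0.45 -0.05  0.13]
goal world [ 0.589 -0.058  0.052] d [ 0.0719 -0.0037 -0.003 ] r [ 0.45 -0.05  0.13]
```

Converted, 0.034 m / 0.8 = 0.0425, 0.03 m / 0.8 = 0.0375.

```bash
python3 -m handwheel '[{"aperture": 0, "sx": 0.015, "sy": -0.0025, "sz": -0.0025}, {"aperture": 0, "sx": 0.0275, "sy": -0.005, "sz": -0.0038}, {"aperture": 0, "sx": 0.0375, "sy": -0.005, "sz": -0.0038}, {"aperture": 0, "sx": 0.0425, "sy": -0.005, "sz": -0.0038}]' |grep -E "tcp|wrist_f"
for i in 1 2; do python3 -m handwheel '[{"aperture": 0, "sx": 0.0025}]' |grep -E "tcp|wrist_f"; done
python3 -c "
from h import *
st()"
```

```text
tcp_pos: [0.589, -0.0202, 0.0581]
wrist_force: [-2.9, 6.3, 5.8]
tcp_pos: [0.5892, -0.0213, 0.0579]
wrist_force: [-1.0, 5.9, 4.0]
tcp_pos: [0.5894, -0.0225, 0.0579]
wrist_force: [-1.8, 6.4, 4.8]
t 9.65 tray tcp [0.0319 0.1151 0.0579] yaw -90.0 tilt 0.3 F [-1.8  6.4  4.8] w 0.007 J [ 14.  28. -16.  -0. -45.  -5.]
```

```bash
python3 -m handwheel '[{"aperture": 0}, {"aperture": 0}, {"aperture": 0}]' |grep -E "tcp|wrist_f"
python3 - <<'E'
from h import *
st(); c=cap('scene','sc4.png')
cv2.imwrite('pics/crop4.png',cv2.resize(c['pixels'][150:330,230:430,::-1],None,fx=3,fy=3))
E
```

```text
tcp_pos: [0.589, -0.0231, 0.0569]
wrist_force: [0.7, 3.2, 1.9]
t 9.95 tray tcp [0.0315 0.1146 0.0569] yaw -89.9 tilt 0.2 F [0.7 3.2 1.9] w 0.005 J [ 13.  28. -16.   0. -45.  -5.]
```

View pics/crop4.png

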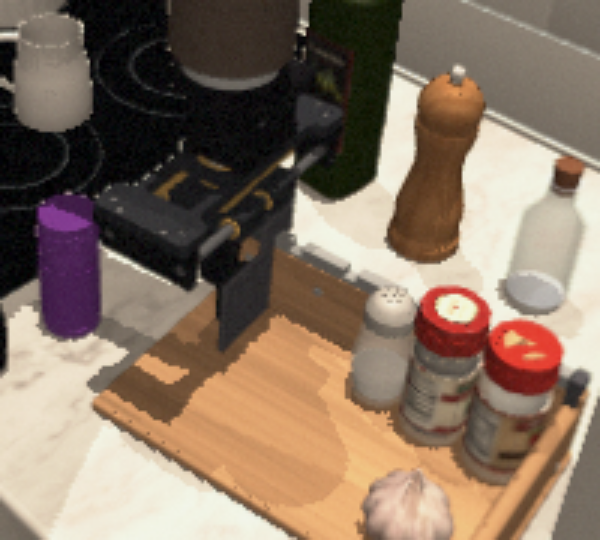

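The finger meets the pad at crop (235,270) and the stop remains clear of everything else. Pushing on along the rail.

Converted, 0.024 m / 0.8 = 0.03, 0.02 m / 0.8 = 0.025.

```bash
python3 -m handwheel '[{"aperture": 0, "sx": 0.005, "sy": 0.0006, "sz": 0.0006}, {"aperture": 0, "sx": 0.01, "sy": 0.0013, "sz": 0.0013}, {"aperture": 0, "sx": 0.015, "sy": 0.0013, "sz": 0.0025}, {"aperture": 0, "sx": 0.02, "sy": 0.0013, "sz": 0.0025}, {"aperture": 0, "sx": 0.025, "sy": 0.0013, "sz": 0.0025}, {"aperture": 0, "sx": 0.03, "sy": 0.0013, "sz": 0.0025}, {"aperture": 0, "sx": 0.03, "sy": 0.0013, "sz": 0.0025}]' |grep -E "tcp|wrist_f"
cat > stop.py <<'E'
from h import *
st()
c=cap('scene'); T=tray(cloud(c)).reshape(-1,3)
def box(x0,x1,y0,y1,z0,z1): return T[(T[:,0]>x0)&(T[:,0]<x1)&(T[:,1]>y0)&(T[:,1]<y1)&(T[:,2]>z0)&(T[:,2]<z1)]
s=box(.01,.06,.005,.13,.016,.038); h,e=np.histogram(s[:,1],np.arange(.005,.131,.002)); k=h.argmax(); m=abs(s[:,1]-e[k]-.001)<.003
print('face y',np.median(s[m,1]).round(4),'n',m.sum(),'joint~',(.096-np.median(s[m,1])).round(4))
s=box(.02,.08,-.035,.02,.094,.106); print('salt',len(s),np.percentile(s,[2,98],axis=0).round(4).tolist())
E
python3 stop.py
```

```text
tcp_pos: [0.5908, -0.0476, 0.0546]
wrist_force: [0.3, -0.4, -0.2]
t 10.7 tray tcp [0.0298 0.0901 0.0546] yaw -90.0 tilt 0.1 F [ 0.3 -0.4 -0.2] w 0.01 J [ 11.  29. -16.   0. -45.  -3.]
face y 0.0664 n 84 joint~ 0.0296
salt 130 [[0.0363, -0.0337, 0.0943], [0.0602, 0.0002, 0.1027]]
```

Converted, 0.004 m / 0.8 = 0.005.

```bash
python3 -m handwheel '[{"aperture": 0, "sx": 0.005}, {"aperture": 0, "sx": 0.005}]' |grep -E "wrist_f"; python3 stop.py
python3 -m handwheel '[{"aperture": 0, "sx": 0.005}, {"aperture": 0, "sx": 0.005}]' |grep -E "wrist_f"; python3 stop.py
python3 -m handwheel '[{"aperture": 0, "sx": 0.005}, {"aperture": 0, "sx": 0.005}]' |grep -E "wrist_f"; python3 stop.py
```

```text
wrist_force: [0.2, 0.4, -1.0]
t 10.95 tray tcp [0.0293 0.0859 0.0541] yaw -90.0 tilt 0.0 F [ 0.2  0.4 -1. ] w 0.005 J [ 11.  29. -16.   0. -45.  -3.]
face y 0.0618 n 89 joint~ 0.0342
salt 129 [[0.0366, -0.0296, 0.0943], [0.0601, 0.0001, 0.1026]]
wrist_force: [0.4, 0.9, -0.3]
t 11.2 tray tcp [0.0296 0.0818 0.0543] yaw -90.0 tilt 0.1 F [ 0.4  0.9 -0.3] w 0.006 J [ 10.  29. -16.  -0. -45.  -2.]
face y 0.0584 n 87 joint~ 0.0376
salt 129 [[0.0359, -0.0299, 0.0943], [0.0597, -0.0004, 0.1027]]
wrist_force: [-0.8, 2.9, -0.8]
t 11.45 tray tcp [0.0298 0.0787 0.0545] yaw -90.0 tilt 0.1 F [-0.8  2.9 -0.8] w 0.006 J [ 10.  29. -16.  -0. -46.  -2.]
face y 0.0555 n 80 joint~ 0.0405
salt 131 [[0.0363, -0.029, 0.0942], [0.0603, 0.0004, 0.1017]]
```

```bash
python3 -m handwheel '[{"aperture": 0, "sx": 0.0038}, {"aperture": 0, "sx": 0.0075}, {"aperture": 0, "sx": 0.0075}]' |grep -E "wrist_f"; python3 stop.py
python3 -m handwheel '[{"aperture": 0, "sx": 0.005}, {"aperture": 0, "sx": 0.01}, {"aperture": 0, "sx": 0.015}, {"aperture": 0, "sx": 0.02}, {"aperture": 0, "sx": 0.025}, {"aperture": 0, "sx": 0.0275}, {"aperture": 0, "sx": 0.0275}]' |grep -E "wrist_f"; python3 stop.py
```

```text
wrist_force: [-0.7, 0.0, -0.6]
t 11.8 tray tcp [0.0302 0.0723 0.0547] yaw -89.9 tilt 0.1 F [-0.7  0.  -0.6] w 0.006 J [  9.  29. -15.   0. -46.  -1.]
face y 0.0489 n 80 joint~ 0.0471
salt 131 [[0.0365, -0.0268, 0.0945], [0.0595, -0.0001, 0.1025]]
wrist_force: [-0.2, 2.4, 0.5]
t 12.55 tray tcp [0.0302 0.0502 0.0547] yaw -90.0 tilt 0.1 F [-0.2  2.4  0.5] w 0.007 J [  7.  29. -14.  -0. -46.   1.]
face y 0.0269 n 81 joint~ 0.0691
salt 131 [[0.0357, -0.0337, 0.0944], [0.0603, 0.0003, 0.103]]
```

Converted, 0.01 m / 0.8 = 0.0125, 0.009 m / 0.8 = 0.0113.

```bash
python3 -m handwheel '[{"aperture": 0, "sx": 0.0038}, {"aperture": 0, "sx": 0.0075}, {"aperture": 0, "sx": 0.0113}, {"aperture": 0, "sx": 0.0125}, {"aperture": 0, "sx": 0.0125}]' |grep -E "wrist_f"; python3 stop.py
for i in 1 2; do python3 -m handwheel '[{"aperture": 0, "sx": 0.0013}, {"aperture": 0, "sx": 0.0013}]' |grep -E "wrist_f"; python3 stop.py; done
```

```text
wrist_force: [1.0, 2.1, 0.0]
t 13.1 tray tcp [0.0302 0.04   0.0547] yaw -90.0 tilt 0.1 F [1.  2.1 0. ] w 0.004 J [  6.  30. -14.   0. -46.   2.]
face y 0.0167 n 75 joint~ 0.0793
salt 148 [[0.0361, -0.0262, 0.0943], [0.0745, 0.0173, 0.1022]]
wrist_force: [-0.3, 1.3, 0.5]
t 13.35 tray tcp [0.0302 0.0391 0.0547] yaw -90.0 tilt 0.1 F [-0.3  1.3  0.5] w 0.001 J [  6.  30. -14.   0. -46.   2.]
face y 0.0158 n 74 joint~ 0.0802
salt 144 [[0.0365, -0.0276, 0.0943], [0.0697, 0.0166, 0.1028]]
wrist_force: [0.8, 0.7, 0.7]
t 13.6 tray tcp [0.0301 0.038  0.0546] yaw -90.0 tilt 0.1 F [0.8 0.7 0.7] w 0.003 J [  6.  30. -14.   0. -46.   2.]
face y 0.0148 n 70 joint~ 0.0812
salt 147 [[0.0366, -0.0265, 0.0943], [0.0729, 0.0155, 0.1021]]
```

```bash
for i in 1 2; do python3 -m handwheel '[{"aperture": 0, "sx": 0.0009}, {"aperture": 0, "sx": 0.0009}, {"aperture": 0, "sx": 0.0009}]' |grep -E "wrist_f"; python3 stop.py | grep -v salt; done
```

```text
wrist_force: [-0.0, -0.2, -0.9]
t 13.95 tray tcp [0.0297 0.0374 0.0545] yaw -90.0 tilt 0.1 F [-0.  -0.2 -0.9] w 0.006 J [  6.  30. -14.  -0. -46.   2.]
face y 0.014 n 72 joint~ 0.082
wrist_force: [0.1, 0.8, -0.0]
t 14.3 tray tcp [0.0297 0.037  0.0545] yaw -90.0 tilt 0.1 F [ 0.1  0.8 -0. ] w 0.005 J [  6.  30. -14.  -0. -46.   2.]
face y 0.0138 n 68 joint~ 0.0822
```

Converted, 0.0006 m / 0.8 = 0.0008.

```bash
python3 -m handwheel '[{"aperture": 0, "sx": 0.0008}, {"aperture": 0, "sx": 0.0008}, {"aperture": 0, "sx": 0.0008}]' |grep -E "wrist_f"; python3 stop.py | grep -v salt
python3 -m handwheel '[{"aperture": 0, "sx": -0.0125}, {"aperture": 0, "sx": -0.0313}, {"aperture": 0, "sx": -0.0313}, {"aperture": 0, "sx": -0.0313}]' |grep -E "wrist_f"; python3 stop.py
```

```text
wrist_force: [-1.1, 1.4, -0.3]
t 14.65 tray tcp [0.0298 0.0365 0.0545] yaw -90.0 tilt 0.1 F [-1.1  1.4 -0.3] w 0.004 J [  6.  30. -14.  -0. -46.   2.]
face y 0.0135 n 68 joint~ 0.0825
wrist_force: [-0.4, 0.3, 0.3]
t 15.1 tray tcp [0.0304 0.0622 0.0549] yaw -89.9 tilt 0.1 F [-0.4  0.3  0.3] w 0.009 J [  8.  29. -15.  -0. -46.  -0.]
face y 0.0133 n 65 joint~ 0.0827
salt 168 [[0.0358, -0.0252, 0.0942], [0.0771, 0.0167, 0.1045]]
```

Converted, -0.14 m / 0.8 = -0.175, -0.13 m / 0.8 = -0.1625.

```bash
python3 -m handwheel '[{"aperture": 0, "sx": -0.05}, {"aperture": 0, "sx": -0.0625, "sz": -0.05}, {"aperture": 0, "sx": -0.075, "sz": -0.1125}, {"aperture": 0, "sx": -0.1125, "sz": -0.1625}, {"aperture": 0, "sx": -0.1625, "sz": -0.175}, {"aperture": 0, "sx": -0.1625, "sz": -0.175}, {"aperture": 0, "sx": -0.1625, "sz": -0.175}]' |grep -E "tcp|wrist_f"; python3 stop.py
python3 - <<'E'
from h import *
c=cap('scene'); cv2.imwrite('pics/crop5.png',cv2.resize(c['pixels'][180:360,250:450,::-1],None,fx=3.3,fy=3.3))
T=tray(cloud(cap('top'))).reshape(-1,3)
def box(x0,x1,y0,y1,z0,z1): return T[(T[:,0]>x0)&(T[:,0]<x1)&(T[:,1]>y0)&(T[:,1]<y1)&(T[:,2]>z0)&(T[:,2]<z1)]
for a in((.02,.066,-.034,.008,.094,.104),(.01,.08,-.082,-.036,.112,.125),(.01,.08,-.13,-.085,.112,.125)):
    s=box(*a); print(len(s),np.percentile(s,[2,98],axis=0).round(4).tolist())
E
```

```text
tcp_pos: [0.5762, 0.0533, 0.1951]
wrist_force: [0.0, 0.5, 0.5]
t 15.85 tray tcp [0.0296 0.192  0.1951] yaw -89.9 tilt 0.2 F [0.  0.5 0.5] w 0.005 J [ 21.  19.  -9.   0. -62. -13.]
face y 0.0133 n 67 joint~ 0.0827
salt 167 [[0.0357, -0.0265, 0.0945], [0.074, 0.0169, 0.1037]]
74 [[0.0366, -0.0248, 0.0944], [0.0644, 0.0023, 0.1037]]
176 [[0.0281, -0.0767, 0.113], [0.0671, -0.0373, 0.1242]]
164 [[0.0255, -0.1227, 0.1128], [0.0648, -0.0863, 0.1237]]
```

View pics/crop5.png

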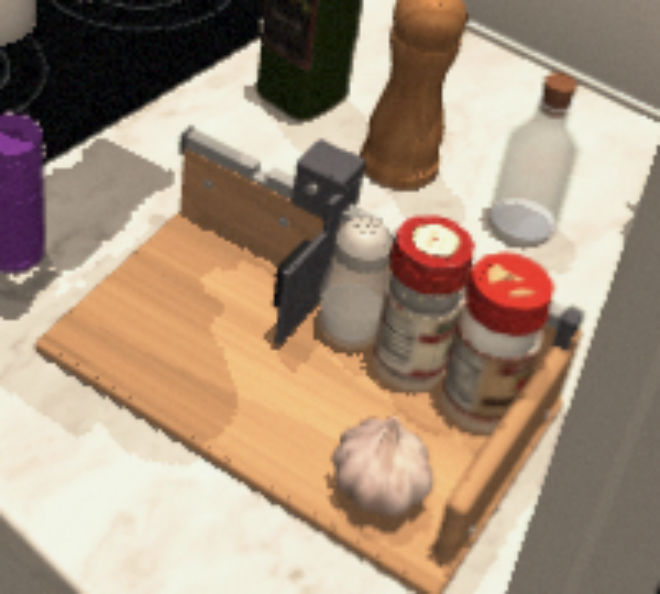

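The stop at crop (305,270) closes the row. The salt at (358,280) and the two jars stand upright against the panel, the rest of the tray is undisturbed, and the robot is clear.

```bash
python3 -c "
from station import workorder
print(workorder.finish_job())"
```

```text
the job is handed in; nothing more can be done
None
```

I pushed the salt shaker back against the panel, left of the two spice jars, then slid the stop past the four-jar notch to the three-jar one (camera reads 0.0827 m, notch at 0.083), and handed the job in at about 16 s; no verdict was returned.

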